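Index the solvent carousel and leave the bottle cap venting

ROBOT

A 6-joint arm with a two-finger parallel gripper is mounted at the origin on the work surface. World frame = base frame: x ahead of the robot, y to its left, z up, the work surface at z = 0. Lengths are in m, angles in rad, forces in N, time in s.
With the tool pointing down it reaches from about 0.275 to 0.725 m from the base axis. Payload 15.9 kg.
Tool frame: the origin (TCP) lies on the front face of the gripper's body, between the roots of the fingers; the fingertips stand 73 mm ahead of it and the grasp point (between the pads) lies 54 mm ahead of it; z points along the fingers, y is the line along which they close (so a half turn about z gives the same grasp; the last joint's range is limited). The gripper opens to 85 mm and grips with 20 to 120 N. Pads are 22 mm wide; open, the fingers measure 114 mm over their backs; the gripper's body (76 mm by 85 mm) begins 54 mm behind the grasp point. The pads swing forward as they close: fully open they stand 13 mm farther back than shut.
Start: joints at [-1.169, 0.213, -0.034, 1.323, 0, 1.571], TCP at [0.196, -0.46, 0.304] pointing down, gripper open.
Joint ranges: [-2.98, 2.98], [-0.74, 1.72], [-1.14, 1.35], [-2.1, 2.04], [-1.57, 1.44], [-3.14, 3.14]. Speed limits (rad/s): [1.89, 1.89, 2.39, 2.57, 3.14, 3.14].

INTERFACE

Orientations are given as a rotation vector (axis times angle).
In Python, from rig import sense, eyes, robot gives the robot as it stands.
- The arm moves only by the tool send_rows, never from a script. Its arguments are lists of equal length, an entry for each row: "dp": the shift along the tool's x, y, z normalised to -1 to 1, where 1 is 4 cm, a list of three; "rot": the turn, a rotation vector about the tool's x, y, z normalised to -1 to 1, where 1 is 6 degrees, a list of three; "jaw": the opening, from 0 (shut) to 1 (fully open). In form: {"dp": [[tx, ty, tz], ...], "rot": [[wx, wy, wz], ...], "jaw": [jaw, ...]}. A call has 1 to 20 rows; each row shifts and turns the commanded pose from where the row before left it, along the tool's axes as they then stand; what a row does not reach is not made up. A row lasts 1/12 s, in which the tool goes at most 41.7 mm and 7.16 degrees, less where a joint would pass 70% of its speed; a pose out of reach is approached as far as the arm can. A call with a number of a shift or a turn outside -1 to 1 is refused whole. A call with a gripper value outside its range is refused whole. The fingers move at their own pace and stop on an object; the grip force is fixed at half the most. Time passes only in rows, so rows that do not move let the fingers close. It gives the time, the measured TCP pose, the force, the opening and the grip force at its end, in the units of the state.
- sense(): the state, without advancing time (a new reading comes with each control period).
- eyes.grab_frame(name): name is "scene" or "top"; returns the picture (400x640x3 uint8, red, green, blue); there is no depth.
- eyes.calibration(name): a dict with "intrinsics" (3x3 intrinsics, pixels), "dist_coeffs" ([k1, k2, p1, p2, k3] as OpenCV has them; the pictures are not rectified), "origin" and "orientation" of the camera in the world. Camera axes: x right, y down, z forward; pixel columns grow to the right and rows downward; lengths in m; the calibration is good to about 2 mm. A picture is of the moment at which its call begins. calibration takes no time and is no camera call.
- robot.finish_job(): hands the job in; it is judged then, once.
The state is a dict: "t": time; "qpos": joint angles; "joint_vel": joint speeds; "joint_torque": joint torques, N m; "ee_pos": TCP position; "ee_rot": TCP orientation; "contact_force": force on the tool from outside, world axes, zero at the start; "moment": the same for the moment, N m; "width": opening from 0.0 (shut) to 1.0 (fully open); "gripper_force": force on a finger pad.
Only numpy, scipy, OpenCV 4.12 (cv2) and the standard library are available. Lean on these libraries where they do the work, as an engineer would, in place of code of your own. Each camera call takes 0.05 s, during which the arm holds its last target. There are 200 camera calls.

TASK

Turn the bottle carousel one stop counterclockwise by its orange handle, so that the blue-capped solvent bottle clicks in at the orange pointer in front of the vapour inlet. Then screw the blue cap down until it bottoms out, and back it off a quarter turn so that the bottle can vent. Finish while holding the cap still in the gripper, without letting go of it; leave everything else standing where it is.

Things in the scene. Friction and masses are not known exactly. Their poses are not given: they have to be found in the camera images.
- base: white round carousel base, 330 mm diameter, 40 mm high, fixed to the bench, its place and yaw vary. Origin: centre of its underside, on the turret's axis; z up; +x points to the station, where an orange pointer and a grey vapour inlet stand (inlet: 75 mm wide, its face 72 mm beyond the bottle's axis, top at 189 mm above the bench).
- station (a point): point fixed to the base, 100 mm from the turret's axis, 196 mm above the bench: where the centre of the cap's top is when the bottle is at the pointer and the cap is fully home.
- turret (a joint): turning of the aluminium turret disc (300 mm diameter, top 54 mm above the bench), rad, counterclockwise from above positive. 0 at the start; stops (detents) every 1.047 rad (60 degrees); the blue-capped bottle is at the station at 1.047. Leaving a stop takes up to about 0.27 N m; near a stop the turret draws itself in. It can turn from -0.4 to 2.6.
- turret_grip (a point): point on the turret's axis in the orange bar handle, 197 mm above the bench. The bar (60 mm long, 14 thick, 40 tall, 175 to 215 mm above the bench, on a 20 mm post) turns with the turret and lies square to the line from the turret's axis to the blue cap. In this point's frame (z up, turns with the turret) the cap is at yaw -60 degrees, so the bar lies along yaw 30 degrees.
- cap: blue ribbed screw cap with a white line on its top from the centre to the rim along its +x, 52 mm diameter, 28 mm tall; origin: centre of its underside, 168 mm above the bench when fully home; z up. Its axis is 100 mm from the turret's axis and it rides with the bottle (68 mm diameter, held fast in the turret; below the cap is a 40 mm neck). It is started on its thread and cannot come off.
- cap_thread (a joint): how far the cap is unscrewed, rad: 0 is fully home (a hard stop), positive is counterclockwise from above (loosening); right-hand thread, so tighten clockwise. It rises 4 mm per turn. Starts 1.9 to 3.4 from home; turns with about 0.08 N m and stays where it is left; upper stop at 4.6.
- amber_bottle: loose amber bottle with a white cap, 66 mm diameter, 150 mm tall, in the turret's pocket at the station at the start; rides with the turret. Origin: centre of its underside.
- green_bottle: loose green bottle with a red cap, 66 mm diameter, 150 mm tall, in the pocket across from it; rides with the turret. Origin: centre of its underside.
- beaker: loose glass beaker, 72 mm diameter, 90 mm tall, bystander. Origin: centre of its underside.
- waste_jar: loose jar with a yellow lid, 80 mm diameter, 110 mm tall, bystander. Origin: centre of its underside.
- wrench: loose steel wrench 140 mm long, lying flat, bystander. Origin: middle of its underside.
- vial_tray: loose blue divided tray 120 x 160 x 35 mm, bystander. Origin: centre of its underside.
- vial_pot: loose small jar with a white lid, 44 mm diameter, 70 mm tall, bystander. Origin: centre of its underside.
Things that resemble listed ones, but are neither listed nor needed, are in the scene too. What is shaped like the green_bottle but black, pink or purple is not meant.

How it is judged:
By the outcome, as a careful person would: the job done as asked, in the order asked, and still so for the second after the job is handed in, while the arm keeps its last pose, push and grip.
It also fails if it takes over 72 s, if anything falls off the work surface, if the arm or the gripper's body presses on something with over 40 N, if the wrist force passes 120 N, or if a joint passes its speed limit or range.

## Working session

There is one attempt and no reset: what is moved stays moved. The work goes in short steps, Python scripts to look and compute and a tool call to move; the robot and the scene stay as the last step left them, time stands still between calls to the robot, and variables do not carry over. Pictures are saved under pics/ and viewed, at most 10 in all, crops included, and the job is handed in when it is done.

Besides the shell and the picture viewer there is one more tool, called after "Emit:" as name(argument=value, ...), one argument or row to a line, values as JSON. send_rows: Moves the arm, as the interface text tells. Its arguments: {"type":"object","properties":{"dp":{"type":"array","items":{"type":"array","items":{"type":"number","minimum":-1,"maximum":1}}},"rot":{"type":"array","items":{"type":"array","items":{"type":"number","minimum":-1,"maximum":1}}},"jaw":{"type":"array","items":{"type":"number"}}},"required":["dp","rot","jaw"]}

```bash
mkdir -p pics; ls
python3 - <<'E'
from rig import sense, eyes, robot
import cv2,numpy as np
for n in("scene","top"):
    im=eyes.grab_frame(n); cv2.imwrite(f"pics/{n}0.png",im[:,:,::-1])
    print(n,eyes.calibration(n))
print(sense())
E
```

```text
pics
scene {'intrinsics': array([[364.58637598,   0.        , 321.85770053],
       [  0.        , 364.58637598, 202.07131246],
       [  0.        ,   0.        ,   1.        ]]), 'dist_coeffs': array([-0.06305469,  0.        ,  0.        ,  0.        ,  0.        ]), 'origin': array([ 0.9975668 , -0.12498227,  1.01765203]), 'orientation': array([-2.01848606, -1.72886833,  0.51730728])}
top {'intrinsics': array([[426.19125508,   0.        , 311.45259883],
       [  0.        , 426.19125508, 203.98792684],
       [  0.        ,   0.        ,   1.        ]]), 'dist_coeffs': array([-0.04389927,  0.        ,  0.        ,  0.        ,  0.        ]), 'origin': array([ 0.22581342, -0.02660155,  1.55226698]), 'orientation': array([-2.12651795,  2.17579881, -0.16453202])}
{'t': 0.1, 'qpos': array([-1.16897458e+00,  2.13308221e-01, -3.49759847e-02,  1.32351397e+00,
        1.96032468e-05,  1.57078668e+00]), 'joint_vel': array([ 6.53214721e-04, -1.33396050e-03,  2.53008625e-03, -3.52920493e-04,
       -6.72247199e-04,  3.79962666e-05]), 'joint_torque': array([-3.05080670e-03, -6.87248611e+01,  4.87807238e+01,  1.21702248e-02,
       -2.40523050e-04,  2.52264761e-05]), 'ee_pos': array([ 0.19546068, -0.45995778,  0.30347306]), 'ee_rot': array([-3.07743135e+00, -6.26760539e-01,  2.83782359e-04]), 'contact_force': array([-0.69075484,  0.18926667,  0.64309994]), 'moment': array([ 0.03403533,  0.0046243 , -0.01140241]), 'gripper_force': 0.0, 'width': 0.9997394787094045}
```

View pics/scene0.png

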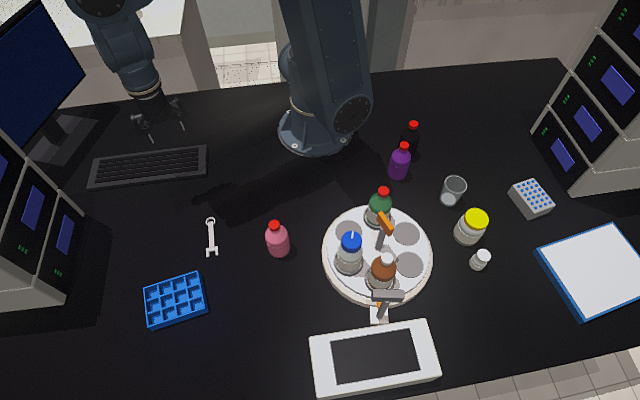

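View pics/top0.png

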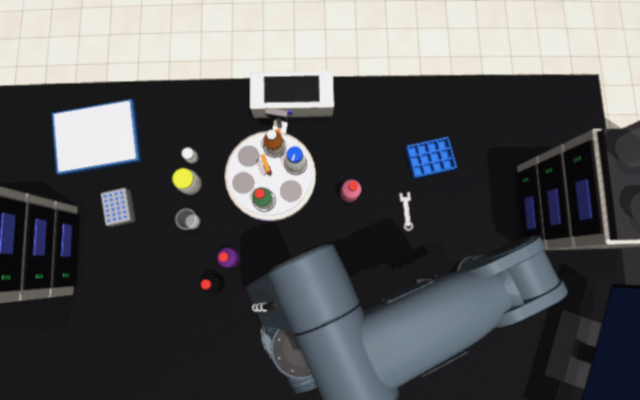

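The scene view shows the carousel at (378,253), the blue cap at (350,240), the orange bar at (384,224), the amber bottle at the station at (383,270), and the pointer and inlet at (382,300). In the top view the carousel is at (270,175), the blue cap at (295,155) and the bar at (264,164).

Things that could be confused with the cap: the blue tray (scene 175,298) and the blue rack and screens. With the handle: the orange pointer (scene 380,303) and the amber bottle (383,270). I choose the cap with a white line and the bar at the disc's centre, and check both in a crop.

```bash
cat > h.py <<'E'
import cv2,numpy as np
from scipy.spatial.transform import Rotation as R
from rig import sense, eyes, robot
C={n:eyes.calibration(n) for n in("scene","top")}
def ray(n,p):
    c=C[n];u=cv2.undistortPoints(np.array(p,float).reshape(-1,1,2),c["intrinsics"],c["dist_coeffs"])[:,0]
    d=np.c_[u,np.ones(len(u))]@R.from_rotvec(c["orientation"]).as_matrix().T
    return c["origin"],d
def plane(n,p,z):
    o,d=ray(n,p); return o+d*((z-o[2])/d[:,2])[:,None]
def tri(ps,pt):
    A=[];b=[]
    for n,p in(("scene",ps),("top",pt)):
        o,d=ray(n,p);d=d[0]/np.linalg.norm(d[0]);P=np.eye(3)-np.outer(d,d);A.append(P);b.append(P@o)
    A=np.vstack(A);b=np.hstack(b);x=np.linalg.lstsq(A,b,rcond=None)[0];return x,np.linalg.norm(A@x-b)
def proj(n,X):
    c=C[n];Rw=R.from_rotvec(c["orientation"]).as_matrix().T
    return cv2.projectPoints(np.array(X,float).reshape(-1,3),cv2.Rodrigues(Rw)[0],-Rw@c["origin"],c["intrinsics"],c["dist_coeffs"])[0][:,0]
def mask(im,lo,hi,box):
    h=cv2.cvtColor(im,cv2.COLOR_RGB2HSV);m=cv2.inRange(h,lo,hi);k=np.zeros_like(m);x0,y0,x1,y1=box;k[y0:y1,x0:x1]=m[y0:y1,x0:x1];return k
BOX={"scene":(310,180,450,330),"top":(215,115,330,230)}
def crop(n,im,name,box=None,s=None):
    x0,y0,x1,y1=box or BOX[n];c=im[y0:y1,x0:x1,::-1]
    return cv2.resize(c,(400,400*(y1-y0)//(x1-x0)),interpolation=cv2.INTER_CUBIC)
E
python3 - <<'E'
from h import *
ims={n:eyes.grab_frame(n) for n in C}
np.savez("f0.npz",**ims)
cs=[crop(n,ims[n],n) for n in C]
H=max(c.shape[0] for c in cs);cv2.imwrite("pics/crop0.png",np.hstack([np.pad(c,((0,H-c.shape[0]),(0,0),(0,0))) for c in cs]))
for nm,lo,hi in(("blue",(105,120,60),(125,255,255)),("orange",(8,170,120),(20,255,255))):
    for n in C:
        m=mask(ims[n],lo,hi,BOX[n]);k,l,s,c=cv2.connectedComponentsWithStats(m)
        for i in range(1,k):
            if s[i,4]>8:
                rc=cv2.minAreaRect(np.argwhere(l==i)[:,::-1].astype(np.float32)); print(nm,n,s[i],c[i].round(2),np.round(cv2.boxPoints(rc),1).tolist())
E
```

```text
blue scene [341 231  21  22 340] [351.15 241.72] [[341.0, 231.0], [361.0, 231.0], [361.0, 252.0], [341.0, 252.0]]
blue top [287 147  15  16 177] [294.34 153.95] [[287.0, 147.0], [301.0, 147.0], [301.0, 162.0], [287.0, 162.0]]
orange scene [377 211  17  20 155] [384.32 221.23] [[373.5, 215.1999969482422], [381.0, 209.8000030517578], [394.1000061035156, 228.1999969482422], [386.6000061035156, 233.60000610351562]]
orange scene [372 260   4   7   9] [373.11 263.  ] [[371.20001220703125, 265.6000061035156], [374.20001220703125, 259.6000061035156], [375.0, 260.0], [372.0, 266.0]]
orange scene [377 302   5   5  19] [378.47 303.74] [[377.0, 302.0], [381.0, 302.0], [381.0, 306.0], [377.0, 306.0]]
orange top [266 130  16  18 132] [274.46 141.28] [[264.5, 142.5], [277.5, 129.5], [286.0, 138.0], [273.0, 151.0]]
orange top [262 156   8  17  47] [265.7  164.64] [[261.3999938964844, 156.1999969482422], [264.3999938964844, 155.1999969482422], [269.8999938964844, 171.6999969482422], [266.8999938964844, 172.6999969482422]]
```

View pics/crop0.png

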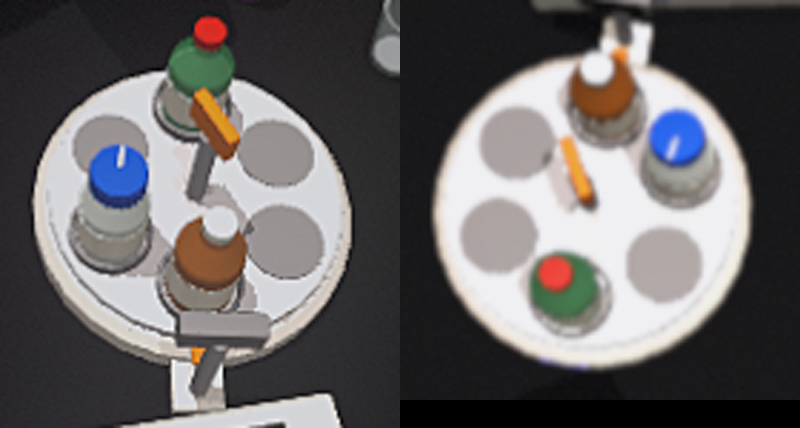

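The crop confirms the choice. The scene cap is at (351,241) with its white line pointing up and away from the camera, the bar's top face is at about (385.6,219), and the amber bottle is at the pointer. In the top view the cap is at (294.6,154.4) and the bar's top at (265.6,163.3).

Run:
```python
from h import *
f=np.load("f0.npz")
x,e=tri([385.6,218.9],[265.6,163.3]);print("bar top",x.round(4),e.round(4))
# bar ends (mid of short edges of top face), both views
S=lambda u,v:[u/2.857+310,v/2.857+180]; T=lambda u,v:[(u-400)/3.478+215,v/3.478+115]
for a,b in(((198,90),(565,139.5)),((234,132),(587,196))):
    print("end",*[q.round(4) for q in tri(S(*a),T(*b))],plane("top",T(*b),.215)[0].round(4),plane("scene",S(*a),.215)[0].round(4))
def circ(P):
    A=np.c_[2*P,np.ones(len(P))];s=np.linalg.lstsq(A,(P**2).sum(1),rcond=None)[0];return s[:2],np.sqrt(s[2]+s[:2]@s[:2])
# cap silhouette
for n in C:
    m=mask(f[n],(105,120,60),(125,255,255),BOX[n]);m=cv2.morphologyEx(m,cv2.MORPH_CLOSE,np.ones((7,7)))
    c=max(cv2.findContours(m,0,1)[0],key=cv2.contourArea)[:,0].astype(float)
    P=plane(n,c,.198)[:,:2];mid=P.mean(0);v=mid-C[n]["origin"][:2];v/=np.linalg.norm(v)
    Q=P[(P-mid)@v>-0.003];print("cap",n,circ(Q),len(Q))
# base disc, far half on z=.04
n="top";h=cv2.cvtColor(f[n],cv2.COLOR_RGB2HSV);m=cv2.inRange(f[n],(150,140,130),(255,255,255));k=np.zeros_like(m);k[118:230,215:330]=m[118:230,215:330];k=cv2.morphologyEx(k,cv2.MORPH_OPEN,np.ones((3,3)))
c=cv2.convexHull(max(cv2.findContours(k,0,1)[0],key=cv2.contourArea))[:,0].astype(float)
c=np.array([p for p in c if p[1]>134]);P=plane(n,c,.04)[:,:2];
ctr=circ(P);print("base top",ctr,len(P),(np.linalg.norm(P-ctr[0],axis=1)-ctr[1]).round(3))
# white line: bright pixels on cap top
for n in C:
    m=mask(f[n],(0,0,150),(180,90,255),(343,228,361,242) if n=="scene" else (287,147,301,162));q=np.argwhere(m)[:,::-1];print("line",n,q.tolist(),plane(n,q,.198)[:,:2].mean(0).round(4) if len(q) else 0)
# pointer
print("pointer",plane("scene",[[378.5,303.7]],.045)[0].round(3))
```

```text
bar top [0.5549 0.1045 0.2136] 0.002
end [0.5641 0.094  0.2683] 0.0192 [0.5815 0.1129 0.215 ] [0.5317 0.0949 0.215 ]
end [0.5458 0.1154 0.1576] 0.0254 [0.5275 0.093  0.215 ] [0.5792 0.116  0.215 ]
cap scene (array([0.59185255, 0.01014479]), np.float64(0.024766064117589557)) 32
cap top (array([0.58828418, 0.01109545]), np.float64(0.023456216075774777)) 24
base top (array([0.55466925, 0.10454747]), np.float64(0.16383957794771473)) 34 [-0.    -0.     0.     0.    -0.001 -0.    -0.001 -0.001 -0.    -0.
  0.     0.001  0.001  0.     0.    -0.     0.     0.     0.001  0.
 -0.     0.    -0.001 -0.001 -0.    -0.    -0.    -0.001 -0.     0.
  0.     0.001  0.     0.001]
line scene [[343, 228], [344, 228], [345, 228], [346, 228], [347, 228], [348, 228], [349, 228], [350, 228], [351, 228], [352, 228], [353, 228], [354, 228], [355, 228], [356, 228], [357, 228], [358, 228], [359, 228], [343, 229], [344, 229], [345, 229], [346, 229], [347, 229], [348, 229], [349, 229], [350, 229], [351, 229], [352, 229], [353, 229], [354, 229], [355, 229], [356, 229], [357, 229], [358, 229], [359, 229], [343, 230]
[... 271 characters left out ...]
 231], [356, 231], [357, 231], [358, 231], [359, 231], [360, 231], [343, 232], [344, 232], [352, 232], [353, 232], [357, 232], [358, 232], [359, 232], [360, 232], [343, 233], [352, 233], [353, 233], [359, 233], [360, 233], [351, 234], [352, 234], [353, 234], [351, 235], [352, 235], [353, 235], [360, 235], [351, 236], [352, 236], [351, 237], [352, 237], [351, 238]] [0.5669 0.0161]
line top [[287, 147], [288, 147], [289, 147], [290, 147], [299, 147], [300, 147], [287, 148], [288, 148], [300, 148], [287, 149], [288, 149], [287, 150], [293, 155], [294, 155], [293, 156], [294, 156], [293, 157], [292, 158], [293, 158], [292, 159], [293, 159], [292, 160]] [0.5939 0.0188]
pointer [0.719 0.07  0.045]
```

The axis measured by the bar (0.5549,0.1045) agrees with the one from the base circle (0.5547,0.1045), and the bar's top at 0.2136 agrees with the stated 0.215. The cap is 100 mm away at −69.5°, so the base yaw is about −9.6° and the bar lies at 20.4°. Moving over the bar.

```bash
cat > go.py <<'E'
import sys
from h import *
# usage: go.py x y z yaw_deg(tool x) rows
s=sense();M=R.from_rotvec(s["ee_rot"]).as_matrix()
t=np.array([float(a) for a in sys.argv[1:4]]);yaw=np.radians(float(sys.argv[4]));n=int(sys.argv[5])
G=np.c_[[np.cos(yaw),np.sin(yaw),0],[np.sin(yaw),-np.cos(yaw),0],[0,0,-1]]
print("t",round(s["t"],2),"pos",s["ee_pos"].round(4),"yaw",np.degrees(np.arctan2(M[1,0],M[0,0])).round(2),"q",s["qpos"].round(2),"w",round(s["width"],3),"F",s["contact_force"].round(1),"M",s["moment"].round(2),"gf",round(s["gripper_force"],1))
print("dp/row",(M.T@(t-s["ee_pos"])/.04/n).round(3),"rot/row",(np.degrees(R.from_matrix(M.T@G).as_rotvec())/6/n).round(3))
E
python3 go.py .555 .1045 .32 20.4 20
```

```text
t 0.2 pos [ 0.1955 -0.46    0.3036] yaw 23.02 q [-1.17  0.21 -0.03  1.32 -0.    1.57] w 1.003 F [-0.5  0.2 -0.2] M [ 0.01  0.02 -0.03] gf 0.0
dp/row [ 0.69  -0.474 -0.02 ] rot/row [-0.     0.     0.022]
```

Emit:
send_rows(
  dp=[
    [0.3, -0.2, -0.03],
    [0.5, -0.35, -0.03],
    [0.69, -0.47, -0.03],
    [0.69, -0.47, -0.03],
    [0.69, -0.47, -0.03],
    [0.69, -0.47, -0.03],
    [0.69, -0.47, -0.03],
    [0.69, -0.47, -0.03],
    [0.69, -0.47, -0.03],
    [0.69, -0.47, -0.03],
    [0.69, -0.47, -0.03],
    [0.69, -0.47, -0.03],
    [0.69, -0.47, -0.03],
    [0.69, -0.47, -0.03],
    [0.69, -0.47, -0.03],
    [0.69, -0.47, -0.03],
    [0.69, -0.47, -0.03],
    [0.69, -0.47, -0.03],
    [0.5, -0.35, 0],
    [0.3, -0.2, 0],
  ],
  rot=[
    [0, 0, 0],
    [0, 0, 0],
    [0, 0, 0],
    [0, 0, 0],
    [0, 0, 0],
    [0, 0, 0],
    [0, 0, 0],
    [0, 0, 0],
    [0, 0, 0],
    [0, 0, 0],
    [0, 0, 0],
    [0, 0, 0],
    [0, 0, 0],
    [0, 0, 0],
    [0, 0, 0],
    [0, 0, 0],
    [0, 0, 0],
    [0, 0, 0],
    [0, 0, 0],
    [0, 0, 0],
  ],
  jaw=[0.5, 0.5, 0.5, 0.5, 0.5, 0.5, 0.5, 0.5, 0.5, 0.5, 0.5, 0.5, 0.5, 0.5, 0.5, 0.5, 0.5, 0.5, 0.5, 0.5],
)

```text
t: 1.87
ee_pos: [0.5266, 0.0579, 0.3252]
ee_rot: [-3.077, -0.63, 0.0]
contact_force: [0.9, -0.2, 0.0]
width: 0.499
gripper_force: 0.0
```

```bash
python3 go.py .555 .1045 .32 20.4 3
```

```text
t 1.87 pos [0.5266 0.0579 0.3252] yaw 23.14 q [0.11 0.27 0.1  1.4  0.   2.85] w 0.499 F [ 0.9 -0.2  0. ] M [ 0.04 -0.03  0.  ] gf 0.0
dp/row [ 0.37  -0.264  0.044] rot/row [-0.002  0.     0.152]
```

Emit:
send_rows(
  dp=[
    [0.37, -0.264, 0.04],
    [0.37, -0.264, 0.04],
    [0.37, -0.264, 0.04],
    [0, 0, 0],
    [0, 0, 0],
  ],
  rot=[
    [0, 0, 0.15],
    [0, 0, 0.15],
    [0, 0, 0.15],
    [0, 0, 0],
    [0, 0, 0],
  ],
  jaw=[0.5, 0.5, 0.5, 0.5, 0.5],
)

```text
t: 2.28
ee_pos: [0.5549, 0.1019, 0.3203]
ee_rot: [-3.092, -0.557, 0.001]
contact_force: [-0.2, -0.3, 0.3]
width: 0.499
gripper_force: 0.0
```

```bash
python3 go.py .555 .1045 .251 20.4 5
python3 - <<'E'
from h import *
ims={n:eyes.grab_frame(n) for n in C}
cs=[crop(n,ims[n],n,(310,130,450,270) if n=="scene" else None) for n in C]
H=max(c.shape[0] for c in cs);cv2.imwrite("pics/crop1.png",np.hstack([np.pad(c,((0,H-c.shape[0]),(0,0),(0,0))) for c in cs]))
E
```

```text
t 2.28 pos [0.5549 0.1019 0.3203] yaw 20.41 q [0.18 0.35 0.19 1.41 0.   2.97] w 0.499 F [-0.2 -0.3  0.3] M [-0.04  0.03 -0.03] gf 0.0
dp/row [ 0.005 -0.012  0.347] rot/row [-0.     0.002  0.   ]
```

View pics/crop1.png

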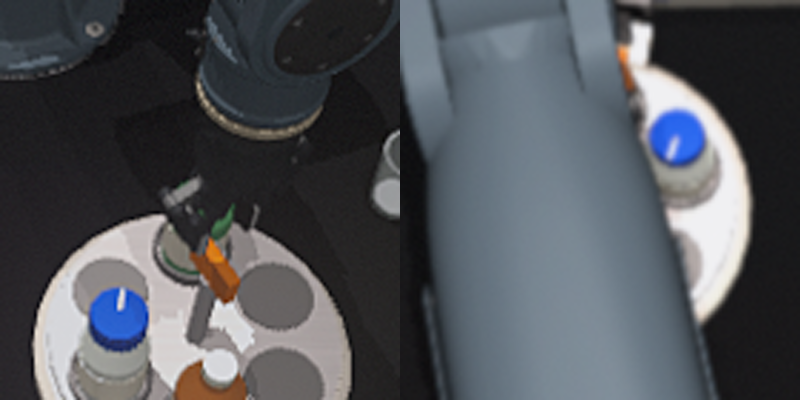

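The scene crop shows the fingers on either side of the bar (about (210,225) in the crop) and nothing in the way; the arm hides the bar in the top view. Descending and closing.

Emit:
send_rows(
  dp=[
    [0, -0.03, 0.34],
    [0, -0.03, 0.34],
    [0, 0, 0.34],
    [0, 0, 0.34],
    [0, 0, 0.34],
    [0, 0, 0],
    [0, 0, 0],
    [0, 0, 0],
    [0, 0, 0],
    [0, 0, 0],
    [0, 0, 0],
    [0, 0, 0],
  ],
  rot=[
    [0, 0, 0],
    [0, 0, 0],
    [0, 0, 0],
    [0, 0, 0],
    [0, 0, 0],
    [0, 0, 0],
    [0, 0, 0],
    [0, 0, 0],
    [0, 0, 0],
    [0, 0, 0],
    [0, 0, 0],
    [0, 0, 0],
  ],
  jaw=[0.5, 0.5, 0.5, 0.5, 0.5, 0.5, 0, 0, 0, 0, 0, 0],
)

```text
t: 3.38
ee_pos: [0.5541, 0.104, 0.254]
ee_rot: [-3.09, -0.555, -0.001]
contact_force: [-7.0, 7.2, 5.3]
width: 0.156
gripper_force: 60.2
```

```bash
python3 go.py .555 .1045 .251 80.4 12
```

```text
t 3.38 pos [0.5541 0.104  0.254 ] yaw 20.36 q [0.18 0.36 0.03 1.25 0.   2.97] w 0.156 F [-7.   7.2  5.3] M [1.23 1.36 0.11] gf 60.2
dp/row [ 0.002 -0.     0.006] rot/row [-0.001 -0.001 -0.834]
```

Emit:
send_rows(
  dp=[
    [0, 0, 0],
    [0, 0, 0],
    [0, 0, 0],
    [0, 0, 0],
    [0, 0, 0],
    [0, 0, 0],
    [0, 0, 0],
    [0, 0, 0],
    [0, 0, 0],
    [0, 0, 0],
    [0, 0, 0],
    [0, 0, 0],
    [0, 0, 0],
    [0, 0, 0],
    [0, 0, 0],
    [0, 0, 0],
    [0, 0, 0],
    [0, 0, 0],
    [0, 0, 0],
    [0, 0, 0],
  ],
  rot=[
    [0, 0, -0.15],
    [0, 0, -0.3],
    [0, 0, -0.4],
    [0, 0, -0.5],
    [0, 0, -0.5],
    [0, 0, -0.5],
    [0, 0, -0.5],
    [0, 0, -0.5],
    [0, 0, -0.5],
    [0, 0, -0.5],
    [0, 0, -0.5],
    [0, 0, -0.5],
    [0, 0, -0.5],
    [0, 0, -0.5],
    [0, 0, -0.5],
    [0, 0, -0.5],
    [0, 0, -0.5],
    [0, 0, -0.5],
    [0, 0, -0.5],
    [0, 0, -0.5],
  ],
  jaw=[0, 0, 0, 0, 0, 0, 0, 0, 0, 0, 0, 0, 0, 0, 0, 0, 0, 0, 0, 0],
)

```text
t: 5.05
ee_pos: [0.5562, 0.1021, 0.2541]
ee_rot: [2.464, 1.942, 0.004]
contact_force: [15.0, -10.9, -6.3]
width: 0.151
gripper_force: 59.0
```

Emit:
send_rows(
  dp=[
    [0, 0, 0],
    [0, 0, 0],
    [0, 0, 0],
    [0, 0, 0],
    [0, 0, 0],
    [0, 0, 0],
  ],
  rot=[
    [0, 0, -0.35],
    [0, 0, -0.2],
    [0, 0, -0.1],
    [0, 0, 0],
    [0, 0, 0],
    [0, 0, 0],
  ],
  jaw=[0, 0, 0, 0, 0, 0],
)

```text
t: 5.55
ee_pos: [0.5564, 0.102, 0.2541]
ee_rot: [2.399, 2.021, 0.004]
contact_force: [15.6, -10.5, -7.2]
width: 0.154
gripper_force: 58.9
```

```bash
python3 go.py .555 .1045 .251 80.4 1
```

```text
t 5.55 pos [0.5564 0.102  0.2541] yaw 80.24 q [ 0.18  0.36  0.03  1.24 -0.    1.92] w 0.154 F [ 15.6 -10.5  -7.2] M [-1.86 -2.59 -0.04] gf 58.9
dp/row [ 0.055 -0.046  0.076] rot/row [ 0.051  0.012 -0.026]
```

Emit:
send_rows(
  dp=[
    [0, 0, 0],
    [0, 0, 0],
    [0, 0, 0],
    [0, 0, 0],
    [0, 0, 0],
    [0, 0, -0.3],
    [0, 0, -0.5],
    [0, 0, -0.5],
    [0, 0, -0.5],
    [0, 0, -0.2],
    [0, 0, 0],
  ],
  rot=[
    [0, 0, 0],
    [0, 0, 0],
    [0, 0, 0],
    [0, 0, 0],
    [0, 0, 0],
    [0, 0, 0],
    [0, 0, 0],
    [0, 0, 0],
    [0, 0, 0],
    [0, 0, 0],
    [0, 0, 0],
  ],
  jaw=[0.5, 0.5, 0.5, 0.5, 0.5, 0.5, 0.5, 0.5, 0.5, 0.5, 0.5],
)

```text
t: 6.47
ee_pos: [0.555, 0.1034, 0.3344]
ee_rot: [2.4, 2.025, 0.004]
contact_force: [-0.1, -0.0, -0.5]
width: 0.497
gripper_force: 0.0
```

```bash
python3 go.py .6536 .0878 .335 80.4 1
python3 - <<'E'
from h import *
ims={n:eyes.grab_frame(n) for n in C}; np.savez("f1.npz",**ims)
cs=[crop(n,ims[n],n) for n in C]
H=max(c.shape[0] for c in cs);cv2.imwrite("pics/crop2.png",np.hstack([np.pad(c,((0,H-c.shape[0]),(0,0),(0,0))) for c in cs]))
E
```

```text
t 6.47 pos [0.555  0.1034 0.3344] yaw 80.33 q [0.18 0.35 0.22 1.44 0.   1.92] w 0.497 F [-0.1 -0.  -0.5] M [ 0.02 -0.05  0.03] gf 0.0
dp/row [ 0.03   2.496 -0.009] rot/row [ 0.026 -0.01  -0.012]
```

View pics/crop2.png

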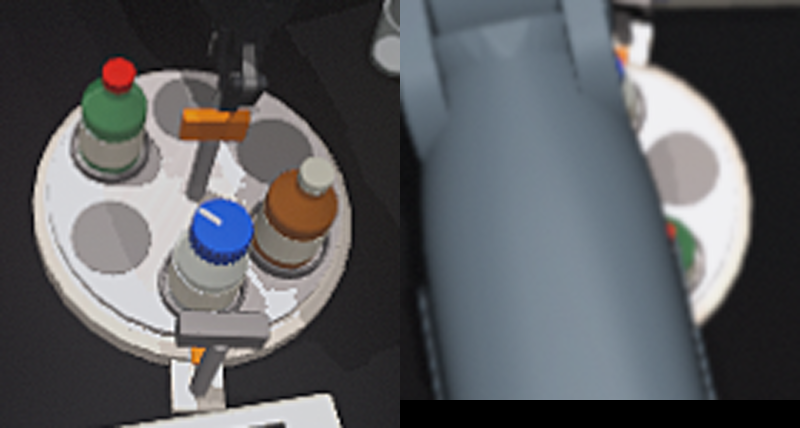

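The carousel has turned one stop. The blue cap is now at the pointer (scene crop (221,230)), amber is off to the right at (300,200), green is at the left, and both loose bottles are upright. I'll refine the cap centre and the white line.

```bash
cat > cap.py <<'E'
from h import *
def circ(P):
    A=np.c_[2*P,np.ones(len(P))];s=np.linalg.lstsq(A,(P**2).sum(1),rcond=None)[0];return s[:2],np.sqrt(s[2]+s[:2]@s[:2])
def cap(im,z=.1975,show=True):
    m=mask(im,(105,120,60),(125,255,255),BOX["scene"]);m=cv2.morphologyEx(m,cv2.MORPH_CLOSE,np.ones((7,7)))
    c=max(cv2.findContours(m,0,1)[0],key=cv2.contourArea);x,y,w,h=cv2.boundingRect(c);hu=cv2.convexHull(c)[:,0].astype(float)
    P=plane("scene",hu,z)[:,:2];mid=P.mean(0);v=mid-C["scene"]["origin"][:2];v/=np.linalg.norm(v)
    Q=P[(P-mid)@v>-0.003];ctr,r=circ(Q)
    k=np.zeros(im.shape[:2],np.uint8);cv2.fillConvexPoly(k,cv2.convexHull(c),255)
    hsv=cv2.cvtColor(im,cv2.COLOR_RGB2HSV);q=np.argwhere(cv2.inRange(hsv,(0,0,120),(180,110,255))&k)[:,::-1]
    if len(q)>2:
        L=plane("scene",q,z)[:,:2];d=L.mean(0)-ctr;ang=np.degrees(np.arctan2(d[1],d[0]))
    else: ang=None
    return ctr,r,ang,len(q)
E
python3 - <<'E'
from cap import *
for f in("f0.npz","f1.npz"): print(cap(np.load(f)["scene"]))
# bar yaw now
m=mask(np.load("f1.npz")["scene"],(8,170,120),(20,255,255),(365,210,405,232))
print(cv2.minAreaRect(np.argwhere(m)[:,::-1].astype(np.float32)))
# top-face edge of bar in crop: (184,110)-(250,112)
P=plane("scene",[[184/2.857+310,109/2.857+180],[250/2.857+310,112/2.857+180]],.215);print(np.degrees(np.arctan2(*(P[0]-P[1])[[1,0]])),P.mean(0))
E
```

```text
(array([0.59174589, 0.01012968]), np.float64(0.025696588545449758), np.float64(151.2117652919591), 25)
(array([0.65739051, 0.08768864]), np.float64(0.02539785063574855), np.float64(-154.76378119206376), 26)
((384.5, 223.0), (10.0, 23.0), 90.0)
-101.98138818637871 [0.55538071 0.10657978 0.215     ]
```

Emit:
send_rows(
  dp=[
    [0, 0.3, 0],
    [0, 0.5, 0],
    [0, 0.6, 0],
    [0, 0.6, 0],
    [0, 0.3, 0],
    [0, 0.2, 0],
    [0, 0, 0],
    [0, 0, 0],
    [0, 0, 0],
    [0, 0, 0],
    [0, 0, 0],
    [0, 0, 0],
    [0, 0, 0],
    [0, 0, 0],
    [0, 0, 0],
    [0, 0, 0],
    [0, 0, 0],
    [0, 0, 0],
    [0, 0, 0],
    [0, 0, 0],
  ],
  rot=[
    [0, 0, 0],
    [0, 0, 0],
    [0, 0, 0],
    [0, 0, 0],
    [0, 0, 0],
    [0, 0, 0],
    [0, 0, -0.5],
    [0, 0, -1],
    [0, 0, -1],
    [0, 0, -1],
    [0, 0, -1],
    [0, 0, -1],
    [0, 0, -1],
    [0, 0, -1],
    [0, 0, -1],
    [0, 0, -1],
    [0, 0, -1],
    [0, 0, -1],
    [0, 0, -1],
    [0, 0, -1],
  ],
  jaw=[0.5, 0.5, 0.5, 0.5, 0.5, 0.9, 0.9, 0.9, 0.9, 0.9, 0.9, 0.9, 0.9, 0.9, 0.9, 0.9, 0.9, 0.9, 0.9, 0.9],
)

```text
t: 8.23
ee_pos: [0.6527, 0.0864, 0.3309]
ee_rot: [-0.501, -3.099, 0.001]
contact_force: [0.4, 0.6, 0.2]
width: 0.899
gripper_force: 0.0
```

Emit:
send_rows(
  dp=[
    [0, 0, 0],
    [0, 0, 0],
    [0, 0, 0],
    [0, 0, 0],
    [0, 0, 0],
    [0, 0, 0],
    [0, 0, 0],
    [0, 0, 0],
    [0, 0, 0],
    [0, 0, 0],
    [0, 0, 0],
    [0, 0, 0],
    [0, 0, 0],
    [0, 0, 0],
    [0, 0, 0],
    [0, 0, 0],
    [0, 0, 0],
    [0, 0, 0],
    [0, 0, 0],
    [0, 0, 0],
  ],
  rot=[
    [0, 0, -1],
    [0, 0, -1],
    [0, 0, -1],
    [0, 0, -1],
    [0, 0, -1],
    [0, 0, -1],
    [0, 0, -1],
    [0, 0, -1],
    [0, 0, -1],
    [0, 0, -1],
    [0, 0, -1],
    [0, 0, -1],
    [0, 0, -1],
    [0, 0, -1],
    [0, 0, -1],
    [0, 0, -1],
    [0, 0, -0.4],
    [0, 0, 0],
    [0, 0, 0],
    [0, 0, 0],
  ],
  jaw=[0.9, 0.9, 0.9, 0.9, 0.9, 0.9, 0.9, 0.9, 0.9, 0.9, 0.9, 0.9, 0.9, 0.9, 0.9, 0.9, 0.9, 0.9, 0.9, 0.9],
)

```text
t: 9.9
ee_pos: [0.6528, 0.0864, 0.3319]
ee_rot: [2.011, -2.413, -0.001]
contact_force: [-0.5, -0.2, 0.0]
width: 0.902
gripper_force: 0.0
```

```bash
python3 go.py .6536 .0878 .242 -99.6 1
```

```text
t 9.9 pos [0.6528 0.0864 0.3319] yaw -100.39 q [ 0.13  0.58  0.57  1.57 -0.   -1.26] w 0.902 F [-0.5 -0.2  0. ] M [-0.03 -0.02 -0.05] gf 0.0
dp/row [-0.039 -0.015  2.248] rot/row [ 0.01  -0.003 -0.131]
```

Emit:
send_rows(
  dp=[
    [-0.03, -0.03, 0.3],
    [-0.01, -0.02, 0.4],
    [0, 0, 0.4],
    [0, 0, 0.4],
    [0, 0, 0.35],
    [0, 0, 0.3],
    [0, 0, 0.15],
    [0, 0, 0],
    [0, 0, 0],
  ],
  rot=[
    [0, 0, -0.13],
    [0, 0, 0],
    [0, 0, 0],
    [0, 0, 0],
    [0, 0, 0],
    [0, 0, 0],
    [0, 0, 0],
    [0, 0, 0],
    [0, 0, 0],
  ],
  jaw=[0.9, 0.9, 0.9, 0.9, 0.9, 0.9, 0.9, 0.9, 0.9],
)

```text
t: 10.65
ee_pos: [0.6552, 0.0876, 0.2409]
ee_rot: [2.029, -2.398, -0.0]
contact_force: [-0.8, -0.0, 0.4]
width: 0.898
gripper_force: 0.0
```

```bash
python3 go.py .6545 .0877 .240 -99.6 1
python3 - <<'E'
from h import *
ims={n:eyes.grab_frame(n) for n in C}; np.savez("f2.npz",**ims)
b=(340,200,440,300);im=ims["scene"][b[1]:b[3],b[0]:b[2],::-1];cv2.imwrite("pics/crop3.png",cv2.resize(im,(600,600),interpolation=cv2.INTER_CUBIC))
E
```

```text
t 10.65 pos [0.6552 0.0876 0.2409] yaw -99.53 q [ 0.13  0.57  0.33  1.33 -0.   -1.27] w 0.898 F [-0.8 -0.   0.4] M [ 0.01  0.01 -0.02] gf 0.0
dp/row [0.001 0.017 0.023] rot/row [ 0.002 -0.001  0.011]
```

View pics/crop3.png

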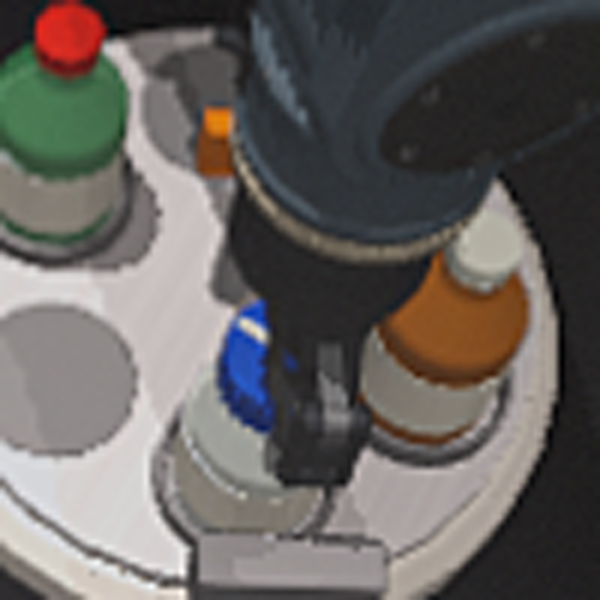

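The crop shows the near finger at about (315,440) on the inlet side of the cap, which is at (255,370). The finger is clear of the inlet and the amber bottle. I'll check the sideways centring by projection.

Run:
```python
from h import *
s=sense();M=R.from_rotvec(s["ee_rot"]).as_matrix()
for y in(-.045,-.055,.045):
  for z in(.06,.04,.02):
    X=s["ee_pos"]+M@np.array([0,y,z]);print(y,z,X.round(3),((proj("scene",X)-[340,200])*6).round())
print((proj("scene",[.6545,.0877,.1975])-[340,200])*6,(proj("scene",[.6545,.0877,.183])-[340,200])*6)
```

```text
-0.045 0.06 [0.7   0.08  0.182] [[288. 468.]]
-0.045 0.04 [0.7   0.08  0.202] [[296. 449.]]
-0.045 0.02 [0.7   0.08  0.222] [[304. 430.]]
-0.055 0.06 [0.71  0.079 0.182] [[290. 492.]]
-0.055 0.04 [0.71  0.079 0.202] [[298. 473.]]
-0.055 0.02 [0.71  0.079 0.222] [[306. 454.]]
0.045 0.06 [0.611 0.095 0.182] [[270. 268.]]
0.045 0.04 [0.611 0.095 0.202] [[277. 246.]]
0.045 0.02 [0.611 0.095 0.222] [[284. 224.]]
[[284.12338352 346.87609581]] [[278.90896977 361.48946222]]
```

Run:
```python
from h import *
s=sense();M=R.from_rotvec(s["ee_rot"]).as_matrix()
im=np.load("f2.npz")["scene"][200:300,340:440,::-1].copy();im=cv2.resize(im,(600,600),interpolation=cv2.INTER_CUBIC)
im=cv2.convertScaleAbs(im,alpha=1.8,beta=30)
def pl(pts,c):
    q=((proj("scene",[s["ee_pos"]+M@np.array(p) for p in pts])-[340,200])*6+3).astype(int);cv2.polylines(im,[q],True,c,1)
# finger backs outline, body box at TCP plane, ring r=.045 at several heights
for z in(.06,.0): pl([[-.011,-.057,z],[.011,-.057,z],[.011,-.038,z],[-.011,-.038,z]],(0,255,255))
pl([[-.038,-.0425,0],[.038,-.0425,0],[.038,.0425,0],[-.038,.0425,0]],(0,255,0))
a=np.linspace(0,6.28,40)
for h in(.06,.1): pl([[.045*np.cos(t),.045*np.sin(t),-h] for t in a],(255,0,255))
X=[.6545,.0877,.1975];q=((proj("scene",[[X[0]+.026*np.cos(t),X[1]+.026*np.sin(t),X[2]] for t in a])-[340,200])*6+3).astype(int);cv2.polylines(im,[q],True,(255,255,0),1)
cv2.imwrite("pics/crop4.png",im)
```

```text
(no output)
```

View pics/crop4.png

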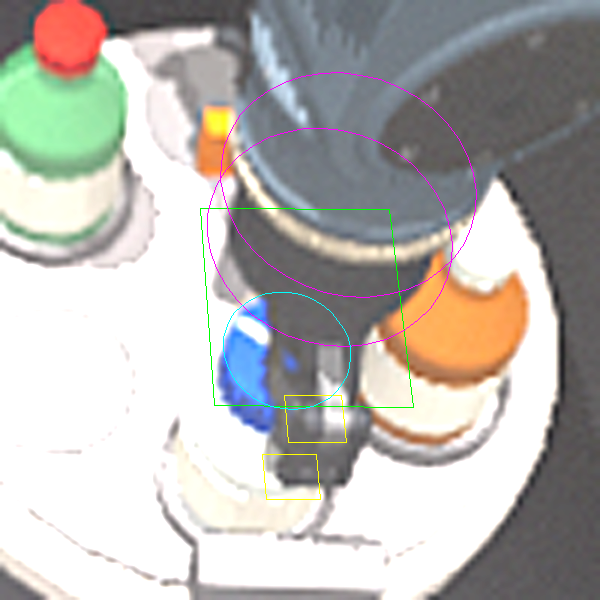

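The overlay puts the cap's predicted rim (cyan) on the visible blue edge and the body and ring about where they should be, so the tool is centred within a few mm. Closing on the cap.

Emit:
send_rows(
  dp=[
    [0, 0, 0.02],
    [0, 0, 0],
    [0, 0, 0],
    [0, 0, 0],
    [0, 0, 0],
    [0, 0, 0],
  ],
  rot=[
    [0, 0, 0],
    [0, 0, 0],
    [0, 0, 0],
    [0, 0, 0],
    [0, 0, 0],
    [0, 0, 0],
  ],
  jaw=[0, 0, 0, 0, 0, 0],
)

```text
t: 11.25
ee_pos: [0.6557, 0.0876, 0.2407]
ee_rot: [-2.029, 2.397, -0.001]
contact_force: [1.5, -0.7, 6.9]
width: 0.595
gripper_force: 61.4
```

```bash
python3 go.py .6545 .0877 .240 -99.6 1
```

```text
t 11.25 pos [0.6557 0.0876 0.2407] yaw -99.51 q [ 0.13  0.57  0.33  1.33 -0.   -1.27] w 0.595 F [ 1.5 -0.7  6.9] M [-0.08 -0.27  0.  ] gf 61.4
dp/row [0.003 0.029 0.018] rot/row [-0.015  0.004  0.015]
```

Emit:
send_rows(
  dp=[
    [0, 0, 0.001],
    [0, 0, 0.001],
    [0, 0, 0.001],
    [0, 0, 0.001],
    [0, 0, 0.001],
    [0, 0, 0.001],
    [0, 0, 0.001],
    [0, 0, 0.001],
    [0, 0, 0.001],
    [0, 0, 0.001],
  ],
  rot=[
    [0, 0, 0.3],
    [0, 0, 0.6],
    [0, 0, 0.6],
    [0, 0, 0.6],
    [0, 0, 0.6],
    [0, 0, 0.6],
    [0, 0, 0.6],
    [0, 0, 0.6],
    [0, 0, 0.6],
    [0, 0, 0.6],
  ],
  jaw=[0, 0, 0, 0, 0, 0, 0, 0, 0, 0],
)

```text
t: 12.08
ee_pos: [0.6555, 0.0876, 0.2403]
ee_rot: [-1.23, 2.889, -0.001]
contact_force: [0.9, -0.3, 6.9]
width: 0.593
gripper_force: 61.3
```

```bash
python3 go.py .6545 .0877 .240 -99.6 1 | head -1;python3 - <<'E'
from cap import *
im=eyes.grab_frame("scene");print(cap(im)[2:])
E
```

```text
t 12.08 pos [0.6555 0.0876 0.2403] yaw -133.88 q [ 0.13  0.57  0.33  1.33 -0.   -0.67] w 0.593 F [ 0.9 -0.3  6.9] M [-0.12  0.    0.08] gf 61.3
(None, 1)
```

Emit:
send_rows(
  dp=[
    [0, 0, 0.001],
    [0, 0, 0.001],
    [0, 0, 0.001],
    [0, 0, 0.001],
    [0, 0, 0.001],
    [0, 0, 0.001],
    [0, 0, 0.001],
    [0, 0, 0.001],
    [0, 0, 0.001],
    [0, 0, 0.001],
    [0, 0, 0.001],
    [0, 0, 0.001],
    [0, 0, 0.001],
    [0, 0, 0.001],
    [0, 0, 0.001],
    [0, 0, 0.001],
  ],
  rot=[
    [0, 0, 0.6],
    [0, 0, 0.6],
    [0, 0, 0.6],
    [0, 0, 0.6],
    [0, 0, 0.6],
    [0, 0, 0.6],
    [0, 0, 0.6],
    [0, 0, 0.6],
    [0, 0, 0.6],
    [0, 0, 0.6],
    [0, 0, 0.6],
    [0, 0, 0.6],
    [0, 0, 0.6],
    [0, 0, 0.6],
    [0, 0, 0.6],
    [0, 0, 0.6],
  ],
  jaw=[0, 0, 0, 0, 0, 0, 0, 0, 0, 0, 0, 0, 0, 0, 0, 0],
)

```text
t: 13.47
ee_pos: [0.6554, 0.0876, 0.2396]
ee_rot: [0.314, 3.125, 0.0]
contact_force: [0.4, -1.0, 7.9]
width: 0.587
gripper_force: 61.2
```

Emit:
send_rows(
  dp=[
    [0, 0, 0.001],
    [0, 0, 0.001],
    [0, 0, 0.001],
    [0, 0, 0.001],
    [0, 0, 0.001],
    [0, 0, 0.001],
  ],
  rot=[
    [0, 0, 0.4],
    [0, 0, 0.4],
    [0, 0, 0.4],
    [0, 0, 0.4],
    [0, 0, 0.4],
    [0, 0, 0.4],
  ],
  jaw=[0, 0, 0, 0, 0, 0],
)

```text
t: 13.97
ee_pos: [0.6554, 0.0876, 0.2394]
ee_rot: [0.702, 3.061, 0.001]
contact_force: [-1.2, -0.2, 7.7]
width: 0.594
gripper_force: 61.2
```

```bash
python3 go.py .6545 .0877 .240 -99.6 1 | head -1
```

```text
t 13.97 pos [0.6554 0.0876 0.2394] yaw 154.18 q [ 0.13  0.57  0.33  1.33 -0.    0.58] w 0.594 F [-1.2 -0.2  7.7] M [-0.13  0.18  0.03] gf 61.2
```

Emit:
send_rows(
  dp=[
    [0, 0, 0.001],
    [0, 0, 0.001],
    [0, 0, 0.001],
    [0, 0, 0.001],
  ],
  rot=[
    [0, 0, 0.5],
    [0, 0, 0.5],
    [0, 0, 0.5],
    [0, 0, 0.5],
  ],
  jaw=[0, 0, 0, 0],
)

```text
t: 14.3
ee_pos: [0.6554, 0.0876, 0.2393]
ee_rot: [1.019, 2.971, 0.001]
contact_force: [-0.4, -0.1, 7.7]
width: 0.594
gripper_force: 61.2
```

```bash
python3 go.py .6545 .0877 .240 -99.6 1 | head -1; python3 -c "
from rig import sense
print(sense()['joint_torque'][5])"
```

```text
t 14.3 pos [0.6554 0.0876 0.2393] yaw 142.15 q [ 0.13  0.57  0.33  1.33 -0.    0.79] w 0.594 F [-0.4 -0.1  7.7] M [-0.15  0.18  0.07] gf 61.2
-1.581754870712757
```

Emit:
send_rows(
  dp=[
    [0, 0, 0.001],
    [0, 0, 0.001],
    [0, 0, 0.001],
    [0, 0, 0.001],
  ],
  rot=[
    [0, 0, 0.5],
    [0, 0, 0.5],
    [0, 0, 0.5],
    [0, 0, 0.5],
  ],
  jaw=[0, 0, 0, 0],
)

```text
t: 14.63
ee_pos: [0.6555, 0.0876, 0.2392]
ee_rot: [1.323, 2.848, 0.001]
contact_force: [-0.1, -0.6, 7.8]
width: 0.596
gripper_force: 61.2
```

```bash
python3 go.py .6545 .0877 .240 -99.6 1 | head -1; python3 -c "
from rig import sense
print(sense()['joint_torque'][5])"
```

```text
t 14.63 pos [0.6555 0.0876 0.2392] yaw 130.15 q [ 0.13  0.57  0.33  1.33 -0.    1.  ] w 0.596 F [-0.1 -0.6  7.8] M [-0.09  0.09  0.08] gf 61.2
-1.5829473361372948
```

Emit:
send_rows(
  dp=[
    [0, 0, 0.001],
    [0, 0, 0.001],
    [0, 0, 0.001],
    [0, 0, 0.001],
  ],
  rot=[
    [0, 0, 0.5],
    [0, 0, 0.5],
    [0, 0, 0.5],
    [0, 0, 0.5],
  ],
  jaw=[0, 0, 0, 0],
)

```text
t: 14.97
ee_pos: [0.6555, 0.0876, 0.2391]
ee_rot: [1.614, 2.694, 0.001]
contact_force: [0.1, -0.4, 8.6]
width: 0.592
gripper_force: 61.2
```

```bash
python3 go.py .6545 .0877 .240 -99.6 1 | head -1; python3 -c "
from rig import sense
print(sense()['joint_torque'][5])"
```

```text
t 14.97 pos [0.6555 0.0876 0.2391] yaw 118.15 q [ 0.13  0.57  0.33  1.33 -0.    1.21] w 0.592 F [ 0.1 -0.4  8.6] M [-0.15  0.09  0.04] gf 61.2
-1.5826315060257912
```

Emit:
send_rows(
  dp=[
    [0, 0, 0.001],
    [0, 0, 0.001],
    [0, 0, 0.001],
    [0, 0, 0.001],
  ],
  rot=[
    [0, 0, 0.5],
    [0, 0, 0.5],
    [0, 0, 0.5],
    [0, 0, 0.5],
  ],
  jaw=[0, 0, 0, 0],
)

```text
t: 15.3
ee_pos: [0.6556, 0.0876, 0.2389]
ee_rot: [1.887, 2.51, 0.002]
contact_force: [-0.5, -1.4, 7.8]
width: 0.593
gripper_force: 61.2
```

```bash
python3 go.py .6545 .0877 .240 -99.6 1 | head -1; python3 -c "
from rig import sense
print(sense()['joint_torque'][5])"
```

```text
t 15.3 pos [0.6556 0.0876 0.2389] yaw 106.15 q [ 0.13  0.57  0.33  1.33 -0.    1.42] w 0.593 F [-0.5 -1.4  7.8] M [-0.19  0.07  0.11] gf 61.2
-1.5822717547416687
```

Emit:
send_rows(
  dp=[
    [0, 0, 0.001],
    [0, 0, 0.001],
    [0, 0, 0.001],
    [0, 0, 0.001],
  ],
  rot=[
    [0, 0, 0.5],
    [0, 0, 0.5],
    [0, 0, 0.5],
    [0, 0, 0.5],
  ],
  jaw=[0, 0, 0, 0],
)

```text
t: 15.63
ee_pos: [0.6556, 0.0876, 0.2388]
ee_rot: [2.139, 2.299, 0.002]
contact_force: [0.2, -1.1, 8.5]
width: 0.593
gripper_force: 61.2
```

```bash
python3 go.py .6545 .0877 .240 -99.6 1 | head -1; python3 -c "
from rig import sense
print(sense()['joint_torque'][5])"
```

```text
t 15.63 pos [0.6556 0.0876 0.2388] yaw 94.15 q [ 0.13  0.57  0.33  1.33 -0.    1.63] w 0.593 F [ 0.2 -1.1  8.5] M [-0.22 -0.05  0.08] gf 61.2
-1.5821653604507446
```

Emit:
send_rows(
  dp=[
    [0, 0, 0.001],
    [0, 0, 0.001],
    [0, 0, 0.001],
    [0, 0, 0.001],
  ],
  rot=[
    [0, 0, 0.5],
    [0, 0, 0.5],
    [0, 0, 0.5],
    [0, 0, 0.5],
  ],
  jaw=[0, 0, 0, 0],
)

```text
t: 15.97
ee_pos: [0.6555, 0.0867, 0.2386]
ee_rot: [2.366, 2.063, -0.0]
contact_force: [-3.6, -15.8, 9.8]
width: 0.593
gripper_force: 61.5
```

```bash
python3 go.py .6545 .0877 .240 -99.6 1 | head -1; python3 -c "
from rig import sense
print(sense()['joint_torque'][5])"
```

```text
t 15.97 pos [0.6555 0.0867 0.2386] yaw 82.17 q [ 0.13  0.57  0.33  1.33 -0.    1.84] w 0.593 F [ -3.6 -15.8   9.8] M [-3.12  0.43  1.64] gf 61.5
-0.07851739414036274
```

Mz jumped to 1.6 N m, so the cap has bottomed out. I'll relax in small steps to find the unloaded home angle.

Emit:
send_rows(
  dp=[
    [0, 0, 0],
    [0, 0, 0],
    [0, 0, 0],
  ],
  rot=[
    [0, 0, -0.1],
    [0, 0, -0.1],
    [0, 0, 0],
  ],
  jaw=[0, 0, 0],
)

```text
t: 16.22
ee_pos: [0.6554, 0.0865, 0.2386]
ee_rot: [2.341, 2.091, -0.001]
contact_force: [-1.4, -10.2, 9.9]
width: 0.59
gripper_force: 61.4
```

```bash
python3 go.py .6545 .0877 .240 -99.6 1 | head -1; python3 -c "
from rig import sense
print(sense()['joint_torque'][5])"
```

```text
t 16.22 pos [0.6554 0.0865 0.2386] yaw 83.53 q [ 0.13  0.57  0.33  1.33 -0.    1.82] w 0.59 F [ -1.4 -10.2   9.9] M [-2.02  0.34  1.  ] gf 61.4
0.7249639928340912
```

Emit:
send_rows(
  dp=[
    [0, 0, 0],
    [0, 0, 0],
    [0, 0, 0],
  ],
  rot=[
    [0, 0, -0.15],
    [0, 0, -0.1],
    [0, 0, 0],
  ],
  jaw=[0, 0, 0],
)

```text
t: 16.47
ee_pos: [0.6556, 0.087, 0.2387]
ee_rot: [2.314, 2.122, 0.001]
contact_force: [-1.8, -5.5, 9.0]
width: 0.595
gripper_force: 61.4
```

```bash
python3 go.py .6545 .0877 .240 -99.6 1 | head -1; python3 -c "
from rig import sense
print(sense()['joint_torque'][5])"
```

```text
t 16.47 pos [0.6556 0.087  0.2387] yaw 85.03 q [ 0.13  0.57  0.33  1.33 -0.    1.79] w 0.595 F [-1.8 -5.5  9. ] M [-1.23  0.16  0.52] gf 61.4
0.23608275689184666
```

Emit:
send_rows(
  dp=[
    [0, 0, 0],
    [0, 0, 0],
    [0, 0, 0],
  ],
  rot=[
    [0, 0, -0.1],
    [0, 0, -0.05],
    [0, 0, 0],
  ],
  jaw=[0, 0, 0],
)

```text
t: 16.72
ee_pos: [0.6556, 0.0873, 0.2386]
ee_rot: [2.298, 2.14, 0.001]
contact_force: [-0.1, -2.1, 9.0]
width: 0.591
gripper_force: 61.4
```

```bash
python3 go.py .6545 .0877 .240 -99.6 1 | head -1
```

```text
t 16.72 pos [0.6556 0.0873 0.2386] yaw 85.92 q [ 0.13  0.57  0.33  1.33 -0.    1.77] w 0.591 F [-0.1 -2.1  9. ] M [-0.7   0.02  0.33] gf 61.4
```

Load vanishes at a tool yaw of about 86.6°, so the quarter turn back ends at about 176.6°.

Emit:
send_rows(
  dp=[
    [0, 0, -0.001],
    [0, 0, -0.001],
    [0, 0, -0.001],
    [0, 0, -0.001],
    [0, 0, -0.001],
    [0, 0, -0.001],
    [0, 0, -0.001],
    [0, 0, -0.001],
    [0, 0, -0.001],
    [0, 0, -0.001],
    [0, 0, -0.001],
    [0, 0, -0.001],
    [0, 0, -0.001],
    [0, 0, -0.001],
    [0, 0, -0.001],
  ],
  rot=[
    [0, 0, -0.3],
    [0, 0, -0.5],
    [0, 0, -0.5],
    [0, 0, -0.5],
    [0, 0, -0.5],
    [0, 0, -0.5],
    [0, 0, -0.5],
    [0, 0, -0.5],
    [0, 0, -0.5],
    [0, 0, -0.5],
    [0, 0, -0.5],
    [0, 0, -0.5],
    [0, 0, -0.5],
    [0, 0, -0.5],
    [0, 0, -0.5],
  ],
  jaw=[0, 0, 0, 0, 0, 0, 0, 0, 0, 0, 0, 0, 0, 0, 0],
)

```text
t: 17.97
ee_pos: [0.6555, 0.0878, 0.2392]
ee_rot: [1.331, 2.844, 0.002]
contact_force: [0.3, -0.1, 8.6]
width: 0.588
gripper_force: 61.2
```

```bash
python3 go.py .6545 .0877 .240 176.6 14
```

```text
t 17.97 pos [0.6555 0.0878 0.2392] yaw 129.84 q [0.13 0.57 0.33 1.33 0.   1.01] w 0.588 F [ 0.3 -0.1  8.6] M [ 0.12  0.01 -0.11] gf 61.2
dp/row [ 0.001 -0.001 -0.001] rot/row [ 0.001  0.001 -0.557]
```

Emit:
send_rows(
  dp=[
    [0, 0, -0.001],
    [0, 0, -0.001],
    [0, 0, -0.001],
    [0, 0, -0.001],
    [0, 0, -0.001],
    [0, 0, -0.001],
    [0, 0, -0.001],
    [0, 0, -0.001],
    [0, 0, -0.001],
    [0, 0, -0.001],
    [0, 0, -0.001],
    [0, 0, -0.001],
    [0, 0, -0.001],
    [0, 0, -0.001],
    [0, 0, -0.001],
    [0, 0, 0],
    [0, 0, 0],
    [0, 0, 0],
  ],
  rot=[
    [0, 0, -0.5],
    [0, 0, -0.5],
    [0, 0, -0.5],
    [0, 0, -0.5],
    [0, 0, -0.5],
    [0, 0, -0.5],
    [0, 0, -0.5],
    [0, 0, -0.5],
    [0, 0, -0.5],
    [0, 0, -0.5],
    [0, 0, -0.5],
    [0, 0, -0.5],
    [0, 0, -0.5],
    [0, 0, -0.5],
    [0, 0, -0.3],
    [0, 0, 0],
    [0, 0, 0],
    [0, 0, 0],
  ],
  jaw=[0, 0, 0, 0, 0, 0, 0, 0, 0, 0, 0, 0, 0, 0, 0, 0, 0, 0],
)

```text
t: 19.47
ee_pos: [0.6554, 0.0876, 0.2397]
ee_rot: [0.178, 3.135, 0.0]
contact_force: [-0.5, -0.6, 7.0]
width: 0.592
gripper_force: 61.2
```

```bash
python3 go.py .6545 .0877 .240 176.6 1
```

```text
t 19.47 pos [0.6554 0.0876 0.2397] yaw 173.5 q [ 0.13  0.57  0.33  1.33 -0.    0.25] w 0.592 F [-0.5 -0.6  7. ] M [-0.1   0.17  0.13] gf 61.2
dp/row [ 0.023 -0.001 -0.008] rot/row [ 0.002  0.012 -0.516]
```

Emit:
send_rows(
  dp=[
    [0, 0, -0.001],
    [0, 0, 0],
    [0, 0, 0],
    [0, 0, 0],
    [0, 0, 0],
  ],
  rot=[
    [0, 0, -0.3],
    [0, 0, -0.22],
    [0, 0, 0],
    [0, 0, 0],
    [0, 0, 0],
  ],
  jaw=[0, 0, 0, 0, 0],
)

```text
t: 19.88
ee_pos: [0.6554, 0.0877, 0.2397]
ee_rot: [0.093, 3.139, 0.0]
contact_force: [-1.0, -0.7, 8.1]
width: 0.592
gripper_force: 61.2
```

```bash
python3 go.py .6545 .0877 .240 176.6 1
python3 - <<'E'
from h import *
im=eyes.grab_frame("scene")
b=(310,170,490,305);cv2.imwrite("pics/crop5.png",cv2.resize(im[b[1]:b[3],b[0]:b[2],::-1],(800,600),interpolation=cv2.INTER_CUBIC))
E
```

```text
t 19.88 pos [0.6554 0.0877 0.2397] yaw 176.62 q [0.13 0.57 0.33 1.33 0.   0.19] w 0.592 F [-1.  -0.7  8.1] M [-0.04  0.16  0.04] gf 61.2
dp/row [ 0.023 -0.001 -0.007] rot/row [0.003 0.011 0.004]
```

View pics/crop5.png

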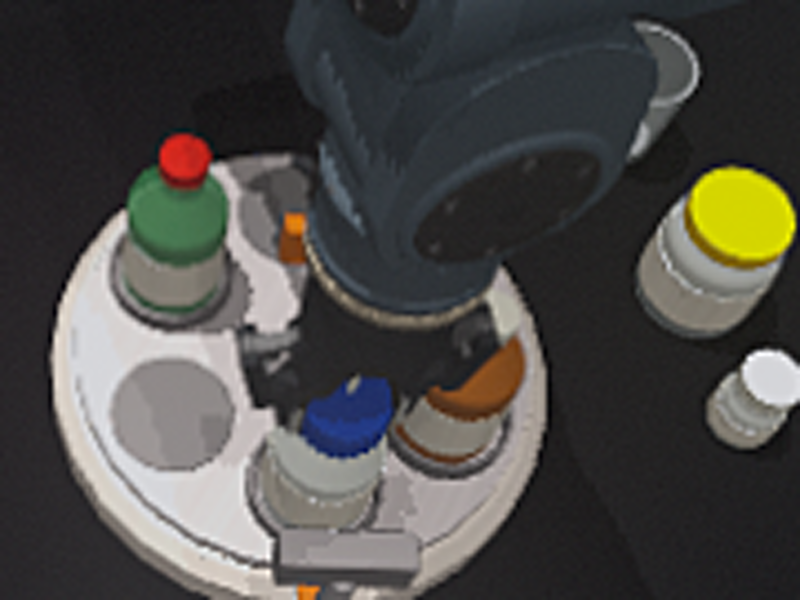

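The crop shows the cap held at the pointer at (345,415), its line visible at (352,383). The green and amber bottles are standing in their pockets, and the jar and pot are untouched. Handing in.

```bash
python3 -c "
from rig import robot
print(robot.finish_job())"
```

```text
the job is handed in; nothing more can be done
None
```

I turned the carousel one stop so the blue-capped bottle sits at the pointer, screwed the cap down until it bottomed out, and backed it off 90° (to within about 1°). The job was handed in at about 20 s with the cap still held in the gripper; the hand-in gave no verdict.

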